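# Load a display base's battery box and hold its cover shut over the quarter-turn wing

## Robot

A 6-joint arm with a two-finger parallel gripper is mounted at the origin on the work surface. World frame = base frame: x ahead of the robot, y to its left, z up, the work surface at z = 0. Lengths are in m, angles in rad, forces in N, time in s.
With the tool pointing down it reaches from about 0.275 to 0.825 m from the base axis. Payload 4.9 kg.
Tool frame: the origin (TCP) lies between the finger pads; the fingertips stand 17 mm ahead of it and the grasp point (between the pads) lies 2 mm behind it; z points along the fingers, y is the line along which they close (so a half turn about z gives the same grasp; the last joint's range is limited). The gripper opens to 85 mm and grips with 20 to 120 N. Pads are 22 mm wide; open, the fingers measure 114 mm over their backs; the gripper's body (76 mm by 85 mm) begins 54 mm behind the grasp point. The pads swing forward as they close: fully open they stand 13 mm farther back than shut.
Start: joints at [-1.302, 0.326, -0.193, 1.052, 0, 1.437], TCP at [0.216, -0.506, 0.217] pointing down, gripper open.
Joint ranges: [-2.65, 2.65], [-0.97, 1.79], [-1.3, 1.35], [-1.93, 2.1], [-1.47, 1.37], [-3.14, 3.14]. Speed limits (rad/s): [2.57, 2.57, 3.14, 3.14, 3.14, 3.14].

## Interface

Orientations are given as a unit quaternion [w, x, y, z].
In Python, from cell import arm gives the robot as it stands. The module is installed in compiled form; this text tells all that it offers. Calls block until the motion is done:
- arm.move_pose(position, orientation): joint-space move of the TCP to a pose.
- arm.movel(position, max_speed=0.15, ori=None, threshold=None): straight line of the TCP; ori=None keeps the orientation; max_speed is the mean speed in m/s. With threshold (N) it stops when the force on the tool has changed by that much, and returns True; else False.
- arm.goto_joints(angles): joint-space move.
- arm.move_gripper(opening, force=None): finger opening in m; force is the grip in N (None keeps the last); returns when the fingers have stopped.
- arm.wait(seconds).
- arm.solve_ik(position, orientation): joint angles nearest the present ones, or None.
- arm.read_camera(name): name is "scene" or "side" or "wrist"; returns a dict with "image" (384x512x3 uint8, blue, green, red), "K" (3x3 intrinsics, pixels), "cam_to_world" (4x4, takes a point from camera to world coordinates); the wrist camera has in their place "tool_from_camera" (4x4, takes a point from camera to tool coordinates, whose origin is the TCP and whose axes are the flange's). Camera axes: x right, y down, z forward; pixel columns grow to the right and rows downward; lengths in m; the calibration is good to about 2 mm. A picture is of the moment at which its call begins: read the wrist's pose just before it. There is no depth.
A pose or a line that the arm cannot do raises arm.PlanningError and nothing moves.
- arm.finish_job(): hands the job in; it is judged then, once.
Readings, each from a call of its own:
- arm.get_time(): time.
- arm.get_q(): joint angles.
- arm.get_joint_vel(): joint speeds.
- arm.get_effort(): joint torques, N m.
- arm.get_position(): TCP position.
- arm.get_tcp_rot(): TCP orientation.
- arm.get_wrist_force(): force on the tool from outside, world axes, zero at the start.
- arm.get_torque(): the same for the moment, N m.
- arm.get_opening(): finger opening in m.
- arm.get_grip_force(): force on a finger pad.
Only numpy, scipy, OpenCV 4.12 (cv2) and the standard library are available. Lean on these libraries where they do the work, as an engineer would, in place of code of your own. Each camera call takes 0.05 s, during which the arm holds its last target. There are 200 camera calls.

## Task

Put the two battery cells, nub end up as they stand, fully down into the two round bores of the grey battery box, and then turn the orange quarter-turn wing until it lines up with the slot in the open white cover. Then swing the cover down over the wing and keep pressing it fully shut against the box with the fingers: its hinge is sprung and opens again if let go, so finish while still holding it down. Leave the paint bottle, the brush cup and the metal dish where they stand.

Things in the scene. Friction and masses are not known exactly. Their poses are not given: they have to be found in the camera images.
- box: Grey battery box fixed to the bench, 230 (x) x 130 (y) x 64 mm high; a 6 mm thick steel foot reaches 25 mm out at the middle of each short side. Origin: centre of its underside, on the bench; z up. In its frame: bores at (-70, 5) and (70, 5) mm, wing axis at (0, -20) mm, all in the top face at z = 64 mm; the cover's hinge line runs along x at y = 65, z = 65 mm.
- bore_a (a point): Centre of the mouth of one bore, level with the box's top face. Bore 29 mm across, 51 mm deep, mouth chamfered 2 mm. Either cell may go in either bore.
- bore_b (a point): Centre of the mouth of the other bore, the same as bore_a.
- cell_1: Loose battery cell, upright cylinder 26 mm across, 50 mm tall including a 10 mm wide, 3 mm high steel nub on top; copper-coloured upper part, black lower part; about 65 g. Origin: centre of its flat underside; z along its axis towards the nub. Fully down in a bore its top is 1 mm below the box's top face.
- cell_2: The second battery cell, the same as cell_1.
- wing (a joint): Angle of the orange wing about the vertical, rad, positive anticlockwise from above. 0: wing along the box's y axis, in line with the cover's slot. Starts between 1.0 and 1.5, turns from -0.6 to 1.65, no click or stop at 0, stays where left (0.06 N m friction). Farther than about 0.2 rad from 0 it blocks the cover from shutting.
- wing_top (a point): Centre of the top of the wing, on its turning axis, 19 mm above the box's top face; this point's y axis lies along the wing. The wing is an upright orange bar 34 mm long, 10 mm wide and 17 mm tall, its underside 2 mm above the box's top face.
- cover: White hinged plate, 230 x 130 x 5 mm, 180 g. Origin: middle of the hinge line, on its underside; x along the hinge, parallel to the box's x; the plate reaches 130 mm along its own -y; z is the outer face's normal, straight up when shut. Starts open, about 1.9 rad from shut, leaning outward past upright. Slot 18 mm (x) by 46 mm (y), centred 85 mm from the hinge.
- cover_pad (a point): Centre of one of two blue 24 mm press marks on the cover's outer face, at (60, -105, 5) mm in its frame; the other is at (-60, -105, 5). Pushing the outer face swings the cover over towards the box's -y side and shut; the hinge spring always drives it open, about 5 N at a mark when shut. Shut, its outer face is 70 mm above the bench and the wing stands 13 mm out of the slot.
- paint_bottle: Bystander: green bottle with white cap, 52 mm across, 120 mm tall, stands loose; origin at the centre of its underside.
- brush_cup: Bystander: clear cup with brushes, 76 mm across, about 160 mm tall with the brushes, stands loose; origin at the centre of its underside.
- dish: Bystander: small steel dish, 70 mm across, 28 mm tall, loose; origin at the centre of its underside.
Not all that is in view belongs to the job. Leave any blue look-alike of the cell_1 alone. What is shaped like the cell_2 but yellow is not meant.

How it is judged:
By the outcome, as a careful person would: the job done as asked, in the order asked, and still so for the second after the job is handed in, while the arm keeps its last pose, push and grip.
It also fails if it takes over 72 s, if anything falls off the work surface, if the arm or the gripper's body presses on something with over 40 N, if the wrist force passes 120 N, or if a joint passes its speed limit or range.

## Working session

There is one attempt and no reset: what is moved stays moved. The work goes in short steps, each a Python script; the robot and the scene stay as the last script left them, time stands still between calls to the robot, and variables do not carry over. Pictures are saved under pics/ and viewed, at most 12 in all, crops included, and the job is handed in when it is done.

```bash
mkdir -p pics
cat > h.py <<'E'
import numpy as np, cv2, json
from cell import arm
def snap(n,f):
    if n=="wrist":
        p=arm.get_position(); r=arm.get_tcp_rot()
    d=arm.read_camera(n); cv2.imwrite("pics/%s.png"%f,d["image"])
    K=np.array(d["K"])
    if n=="wrist":
        from scipy.spatial.transform import Rotation as R
        T=np.eye(4); r=np.array(r)
        T[:3,:3]=R.from_quat(r[[1,2,3,0]]).as_matrix() if r.size==4 else r.reshape(3,3)
        T[:3,3]=p; C=T@np.array(d["tool_from_camera"])
    else: C=np.array(d["cam_to_world"])
    np.savez("pics/%s.npz"%f,K=K,C=C); return d["image"],K,C
def load(f):
    z=np.load("pics/%s.npz"%f); return z["K"],z["C"]
def ray(f,u,v):
    K,C=load(f); d=C[:3,:3]@np.linalg.inv(K)@np.array([u,v,1.]); return C[:3,3],d/np.linalg.norm(d)
def atz(f,u,v,z):
    o,d=ray(f,u,v); return o+d*(z-o[2])/d[2]
def tri(obs):
    A=np.zeros((3,3));b=np.zeros(3);rs=[ray(*o) for o in obs]
    for o,d in rs: P=np.eye(3)-np.outer(d,d);A+=P;b+=P@o
    x=np.linalg.solve(A,b); return x,[float(np.linalg.norm((np.eye(3)-np.outer(d,d))@(x-o))) for o,d in rs]
def proj(f,X):
    K,C=load(f); p=np.linalg.inv(C)@np.append(X,1); q=K@p[:3]; return q[:2]/q[2]
E
python3 - <<'E'
from h import *
a,_,C=snap("scene","s0"); print(C.round(3)); b,_,C=snap("side","d0"); print(C.round(3))
w,_,C=snap("wrist","w0"); print(C.round(3)); print(arm.get_tcp_rot(),arm.get_time())
cv2.imwrite("pics/s0b.png",cv2.resize(a,(800,600),interpolation=cv2.INTER_CUBIC))
cv2.imwrite("pics/d0b.png",cv2.resize(b,(800,600),interpolation=cv2.INTER_CUBIC))
E
```

```text
[[ 8.010e-01  3.860e-01 -4.580e-01  1.004e+00]
 [ 5.990e-01 -5.170e-01  6.110e-01 -6.480e-01]
 [-1.000e-03 -7.640e-01 -6.450e-01  6.360e-01]
 [ 0.000e+00  0.000e+00  0.000e+00  1.000e+00]]
[[ 0.978 -0.126  0.165  0.461]
 [-0.207 -0.618  0.758 -0.784]
 [ 0.007 -0.776 -0.631  0.643]
 [ 0.     0.     0.     1.   ]]
[[ 0.392 -0.875 -0.284  0.288]
 [-0.92  -0.373 -0.119 -0.474]
 [-0.002  0.308 -0.951  0.373]
 [ 0.     0.     0.     1.   ]]
[-6.68714470e-04  9.79787559e-01  2.00039720e-01 -3.89214517e-05] 0.15
```

View pics/s0b.png

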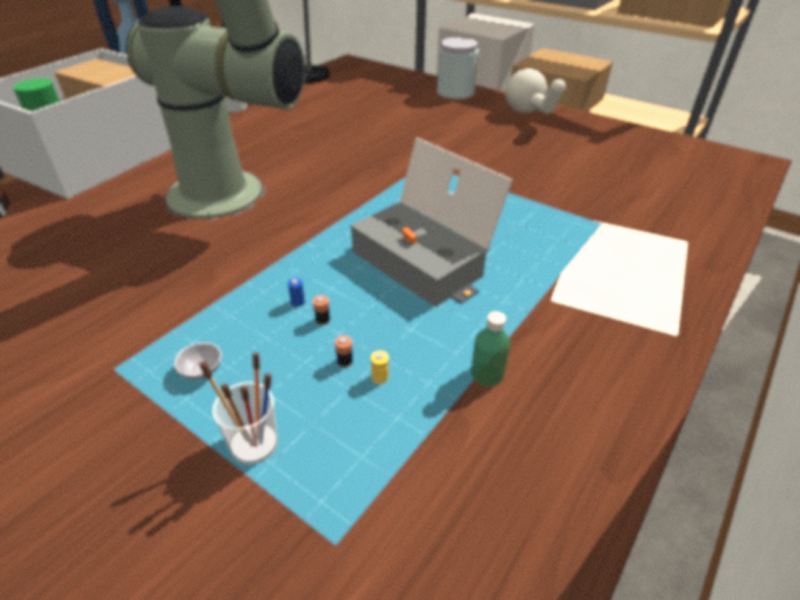

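View pics/d0b.png

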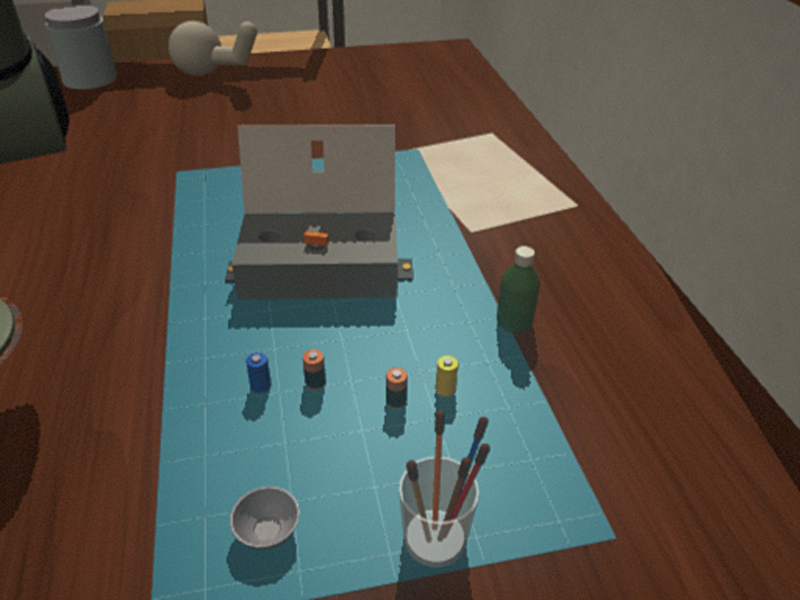

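The scene picture (800-wide scale) shows four cell-like things: blue (296,292), copper/black (321,309), copper/black (344,350) and yellow (380,367). In the side picture they are blue (258,372), copper (314,368), copper (397,387) and yellow (447,375). I choose the two copper/black ones. The box has its open cover on the far side, and the wing is at (409,235) in scene and (316,239) in side.

Run:
```python
from h import *
s=lambda u,v:("s0",u/1.5625,v/1.5625); d=lambda u,v:("d0",u/1.5625,v/1.5625)
for n,a,b in [("c1",(321,299),(313,354)),("c2",(344,341),(397,373)),("blue",(296,283),(258,357)),("yel",(380,356),(447,362)),
 ("wing",(409,235),(316,239)),("cornFL",(352,234),(235,262)),("cornFR",(433,281),(397,263)),("covTL",(416,141),(239,126)),("covTR",(510,181),(395,126)),("hingeR",(490,249),(397,213)),("bottle",(497,318),(524,252)),("botFR",(433,300),(397,297)),("cup",(247,440),(435,535)),("dish",(199,360),(265,518))]:
    x,e=tri([s(*a),d(*b)]); print(n,x.round(4),np.round(e,4))
```

```text
c1 [ 0.4965 -0.1671  0.0474] [0.0014 0.0014]
c2 [ 0.5905 -0.218   0.0461] [0.0015 0.0015]
blue [ 0.4306 -0.1587  0.0458] [0.0025 0.0025]
yel [ 0.654  -0.2104  0.0454] [0.0007 0.0007]
wing [0.5272 0.041  0.0739] [0.0001 0.0001]
cornFL [0.4128 0.016  0.0557] [0.0104 0.0104]
cornFR [ 0.6308 -0.0334  0.0665] [0.0031 0.0031]
covTL [0.4396 0.1852 0.1847] [0.0038 0.0038]
covTR [0.6641 0.143  0.1862] [0.0016 0.0016]
hingeR [0.6605 0.1084 0.0597] [0.0006 0.0006]
bottle [ 0.7828 -0.1044  0.1158] [0.0014 0.0014]
botFR [ 0.6298 -0.0309  0.0129] [0.0042 0.0042]
cup [ 0.5869 -0.4164  0.0152] [0.0017 0.0017]
dish [ 0.422  -0.3655  0.0212] [0.0008 0.0008]
```

Run:
```python
from h import *
q=[0,1,0,0]
for f,p in [("wc1",(.46,-.19,.30)),("wc2",(.54,-.19,.30)),("wb1",(.48,.04,.32)),("wb2",(.42,.03,.32))]:
    arm.move_pose(p,q); arm.wait(.1); im,K,C=snap("wrist",f); print(f,C[:3,3].round(3),arm.get_time())
print(K)
a=np.vstack([np.hstack([cv2.imread("pics/%s.png"%f) for f in r]) for r in (("wc1","wc2"),("wb1","wb2"))])
cv2.imwrite("pics/m1.png",cv2.resize(a,(800,600),interpolation=cv2.INTER_AREA))
```

```text
wc1 [ 0.539 -0.19   0.456] 1.8083
wc2 [ 0.618 -0.19   0.456] 2.375
wb1 [0.559 0.039 0.476] 3.4667
wb2 [0.5   0.03  0.477] 3.9667
[[325.31829429   0.         252.20593576]
 [  0.         325.31829429 188.14247938]
 [  0.           0.           1.        ]]
```

View pics/m1.png

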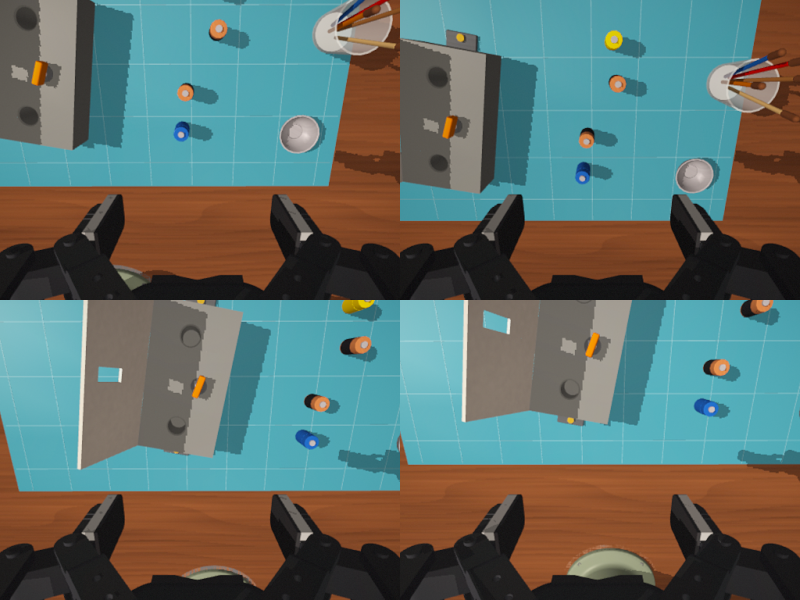

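The wrist montage shows the four cells. In the top-left tile, copper is at (218,28) and (185,92), blue at (182,131), with yellow just out of frame. The lower tiles show the box with both bores, the wing and the cover slot. I'll zoom in for exact pixels and to check the choice.

Run:
```python
from h import *
def crop(f,u,v,w,h,s): return cv2.resize(cv2.imread("pics/%s.png"%f)[v:v+h,u:u+w],None,fx=s,fy=s,interpolation=cv2.INTER_CUBIC)
a=np.hstack([crop("wb1",170,0,140,210,2.8),crop("wb2",120,0,140,210,2.8)][:2]); cv2.imwrite("pics/z1.png",a); print(a.shape)
for f,hsvbox in [("wc1",0),("wc2",0),("wb1",0),("wb2",0)]:
    im=cv2.imread("pics/%s.png"%f); hsv=cv2.cvtColor(im,cv2.COLOR_BGR2HSV)
    m=cv2.inRange(hsv,(5,120,120),(20,255,255)); m[235:]=0
    n,l,st,c=cv2.connectedComponentsWithStats(m)
    for i in range(1,n):
        if st[i,4]>40: print(f,i,st[i],c[i].round(1))
```

```text
(588, 784, 3)
wc1 6 [438   2  74  32 525] [476.   19.7]
wc1 12 [502  17  10  20 154] [507.   26.4]
wc1 13 [268  25  23  24 338] [279.1  37.2]
wc1 15 [444  48  63  14 347] [477.5  54.6]
wc1 19 [500  76  12   9  61] [506.9  79.9]
wc1 20 [ 40  78  15  32 286] [47.  93.6]
wc1 22 [ 421   82   91  153 9259] [470.9 156.2]
wc1 24 [227 108  21  21 265] [237.1 118.1]
wc2 4 [456  27  54  15 362] [475.1  34.1]
wc2 14 [ 450   42   62   33 1160] [478.8  57.1]
wc2 21 [473  71  35  12 162] [489.2  76.1]
wc2 24 [483  84  29  14 318] [497.8  90.7]
wc2 25 [268  97  21  21 290] [278.1 106.8]
wc2 26 [426  99  77  13 384] [460.5 103. ]
wc2 29 [498 110  14   7  71] [505.3 112.5]
wc2 30 [434 117  55  37 552] [460.2 139.6]
wc2 32 [496 123  16  12 151] [504.1 128.9]
wc2 35 [ 54 149  14  29 251] [ 60.5 163. ]
wc2 38 [457 155  54   5 183] [482.2 156.8]
wc2 40 [ 429  156   83   43 2176] [468.9 178.9]
wc2 41 [229 169  19  20 224] [238.  178.8]
wc2 48 [ 422  206   87   29 1278] [457.9 225.1]
wb1 5 [448  47  27  22 398] [460.1  57.5]
wb1 9 [246  96  17  30 256] [253.9 110.8]
wb1 10 [398 123  24  20 312] [408.8 132. ]
wb1 12 [  0 148  21  87 957] [  6.7 204.9]
wb2 1 [449   0  28  17 315] [460.4   7.7]
wb2 5 [237  42  18  32 297] [245.7  57.3]
wb2 6 [397  76  25  21 349] [408.2  85.9]
wb2 12 [    0   173   512    62 11887] [239.6 222.4]
```

View pics/z1.png

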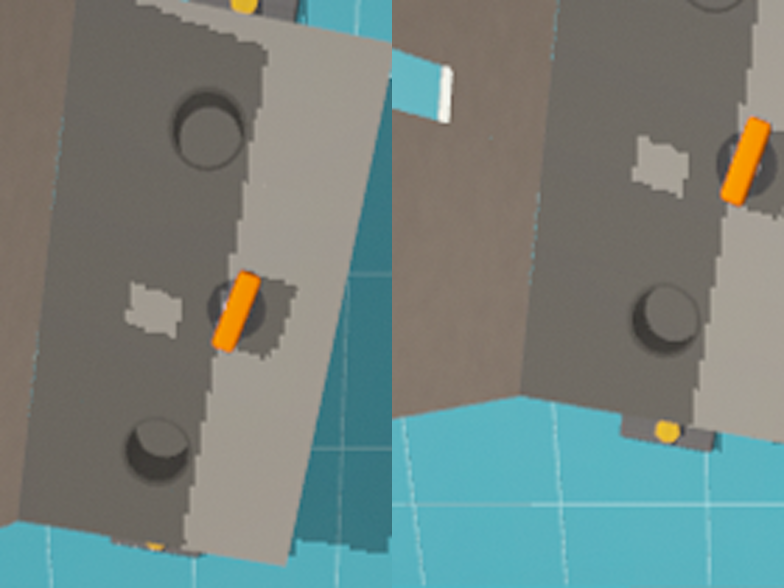

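The crops show the bores at wb1 (207,129) and (157,449) and wb2 (273,319) in crop pixels. The orange wing top is at (236,311) in wb1. Next I fit the box pose and triangulate the nubs.

```bash
cat > fit.py <<'E'
from h import *
from scipy.optimize import least_squares
def nub(f,u,v,r=7):
    im=cv2.imread("pics/%s.png"%f); h=cv2.cvtColor(im,cv2.COLOR_BGR2HSV)
    m=((h[...,1]<100)&(h[...,2]>120)).astype(float); yy,xx=np.mgrid[:384,:512]
    m*=((xx-u)**2+(yy-v)**2<r*r); return f,(m*xx).sum()/m.sum(),(m*yy).sum()/m.sum(),m.sum()
for n,o in {"c1":[nub("wc1",237,118),nub("wc2",238,178)],"c2":[nub("wc1",280,36),nub("wc2",278,107)]}.items():
    x,e=tri([a[:3] for a in o]); print(n,[np.round(a[1:],1) for a in o],x.round(4),np.round(e,4), [atz(*a[:3],.05)[:2].round(4) for a in o])
a=lambda u,v:("wb1",170+u/2.8-.3,v/2.8-.3); b=lambda u,v:("wb2",120+(u-392)/2.8-.3,v/2.8-.3)
obs=[((.07,.005,.064),a(207,129)),((-.07,.005,.064),a(157,449)),((-.07,.005,.064),b(665,319)),((0,-.02,.083),a(236,311)),((0,-.02,.083),b(746,162)),
((-.115,-.065,.064),a(286,566)),((-.115,.065,.064),a(18,520)),((-.115,.065,.064),b(520,395))]
def W(p,X): c,s=np.cos(p[2]),np.sin(p[2]); return np.array([p[0]+c*X[0]-s*X[1],p[1]+s*X[0]+c*X[1],X[2]+p[3]])
f=lambda p:np.concatenate([proj(o[0],W(p,X))-o[1:] for X,o in obs])
r=least_squares(f,[.52,.05,-.2,0],loss="soft_l1"); print(r.x.round(4)); print(f(r.x).reshape(-1,2).round(1).tolist())
for X in [(-.07,.005,.064),(.07,.005,.064),(0,-.02,.083)]: print(W(r.x,X).round(4))
for u in [((157,449),(665,319)),((236,311),(746,162)),((18,520),(520,395))]: print("tri",tri([a(*u[0]),b(*u[1])])[0].round(4))
for g in("wb1","wb2"):
    im=cv2.imread("pics/%s.png"%g); h=cv2.cvtColor(im,cv2.COLOR_BGR2HSV); m=cv2.inRange(h,(5,200,190),(22,255,255)); m[150:]=0;m[:,:225]=0;m[:,300:]=0
    q=cv2.boxPoints(cv2.minAreaRect(cv2.findNonZero(m))); P=np.array([atz(g,*k,.083) for k in q]); e=[P[1]-P[0],P[2]-P[1]]; e=max(e,key=np.linalg.norm); print("wing",P.mean(0).round(4),np.linalg.norm(e).round(4),(np.arctan2(e[1],e[0])-np.pi/2-r.x[2])%np.pi)
E
python3 fit.py
```

```text
c1 [array([236.7, 119.2,  60. ]), array([238.3, 180.8,  51. ])] [ 0.4958 -0.1711  0.0484] [0.0001 0.0001] [array([ 0.496 , -0.1711]), array([ 0.4963, -0.1712])]
c2 [array([279.9,  36.3,  74. ]), array([279. , 107.6,  62. ])] [ 0.5889 -0.2219  0.0489] [0. 0.] [array([ 0.5888, -0.2218]), array([ 0.589 , -0.2219])]
[ 0.5311  0.0566 -0.1787 -0.0021]
[[0.1, -0.1], [-0.1, 0.5], [-0.2, 0.3], [0.2, 0.3], [-0.1, -0.4], [-0.1, -0.5], [0.0, -0.1], [0.1, 0.1]]
[0.4631 0.074  0.0619]
[0.6009 0.0491 0.0619]
[0.5275 0.037  0.0809]
tri [0.4633 0.074  0.0597]
tri [0.5275 0.0371 0.076 ]
tri [0.4299 0.1406 0.0639]
wing [0.5279 0.0374 0.083 ] 0.0326 1.3565021027006117
wing [0.5272 0.0374 0.083 ] 0.0328 1.3506669840562087
```

```bash
cat > pick.py <<'E'
from h import *
Q=[0,1,0,0]
def pick(x,y,f):
    arm.move_gripper(.05); arm.move_pose((x,y,.10),Q); arm.movel((x,y,.044),.1); arm.move_gripper(.0,40)
    print("grip",arm.get_opening(),arm.get_grip_force(),arm.get_position())
    arm.movel((x,y,.14),.2); arm.wait(.1); im,_,_=snap("wrist",f)
    print(arm.get_opening(),arm.get_wrist_force(),arm.get_time()); return im
E
python3 - <<'E'
from pick import *
im=pick(.4960,-.1711,"g1")
print(proj("g1",np.array(arm.get_position())+[0,0,.006]))
cv2.imwrite("pics/g1z.png",cv2.resize(im[150:384,130:380],None,fx=2.4,fy=2.4,interpolation=cv2.INTER_CUBIC))
E
```

```text
grip -0.00022152229204346703 0.0 [ 0.49606641 -0.17112541  0.04410389]
-0.00010946328664567304 [ 0.15698796  0.1117907  -0.45410104] 7.6083
[253.60133862 243.84524424]
```

View pics/g1z.png

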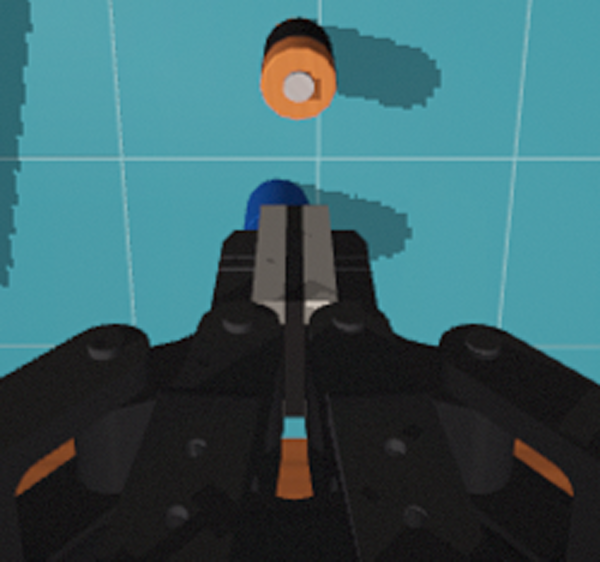

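The gripper closed on nothing. In the crop the cell is at (298,85), ahead of the fingers, with the blue one behind them. I'll locate the cell again.

Run:
```python
from h import *
import pick
print(atz("g1",130+298/2.4,150+86/2.4,.05), proj("wc1",[.496,-.1711,.05]),proj("g1",[.496,-.1711,.05]))
a,_,_=snap("scene","s1"); b,_,_=snap("side","d1")
cv2.imwrite("pics/m2.png",np.hstack([cv2.resize(a[130:280,100:250],(400,400)),cv2.resize(b[180:330,150:300],(400,400))]))
for f,u,v in [("s0",321/1.5625,299/1.5625),("d0",313/1.5625,354/1.5625)]: print(f,u,v,proj(f,[.496,-.171,.05]),proj(f,[.589,-.2219,.05]))
```

```text
[ 0.49605413 -0.17119059  0.05      ] [236.74172508 119.1113458 ] [254.05174466 185.89863873]
s0 205.44 191.36 [204.34579397 190.79224972] [218.69271925 217.11181872]
d0 200.32 226.56 [200.44717343 227.74424523] [253.99698708 239.60663141]
```

View pics/m2.png

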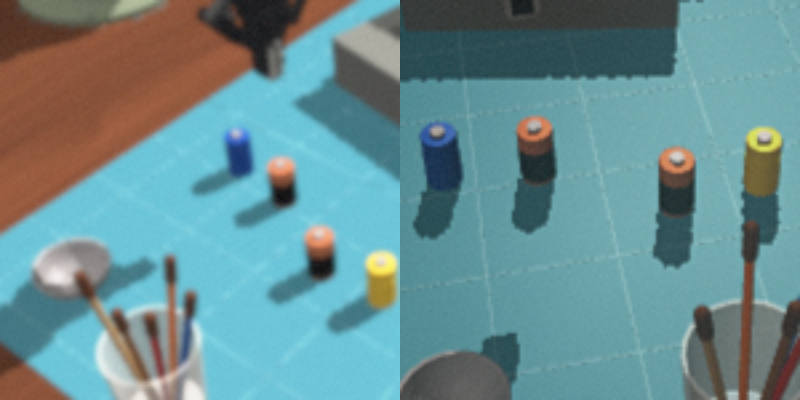

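Run:
```python
from h import *
p=np.array(arm.get_position()); print(p,arm.get_q(),arm.get_tcp_rot(),arm.get_time())
for f in("s1","d1"): print(f,proj(f,p-[0,0,.017]))
# fingertips seen: scene (199,157); side (150+520/2.667, ~184)
x,e=tri([("s1",100+267/2.667,130+72/2.667),("d1",150+522/2.667,180+12/2.667)]); print(x,e)
```

```text
[ 0.49512634 -0.17066166  0.13863924] [-4.72942583e-01  3.47896913e-01 -3.76462049e-01  8.49022742e-01
  1.72986589e-05  2.66868156e+00] [-5.96511351e-04  9.99999164e-01 -1.57576712e-05 -1.14686149e-03] 7.7083
s1 [201.64490287 168.45625153]
d1 [197.33720572 199.03820514]
[ 0.67333785 -0.3543178   0.30379245] [0.02601560559069074, 0.026015605590690657]
```

Run:
```python
from h import *
x,e=tri([("s1",100+267/2.667,130+74/2.667),("d1",150+122/2.667,180+14/2.667)]); print("fingertip seen",x,e)
arm.wait(.2); print(arm.get_position(),arm.get_time()); p=arm.get_position()
a,_,_=snap("scene","s2"); b,_,_=snap("side","d2"); w,_,_=snap("wrist","w2")
cv2.imwrite("pics/m3.png",np.hstack([cv2.resize(a[90:240,120:270],(400,400)),cv2.resize(b[100:250,120:270],(400,400))]))
```

```text
fingertip seen [ 0.49454801 -0.17107155  0.15379252] [6.444121057044787e-05, 6.444121057061008e-05]
[ 0.49579195 -0.17099482  0.13954131] 7.9083
```

View pics/m3.png

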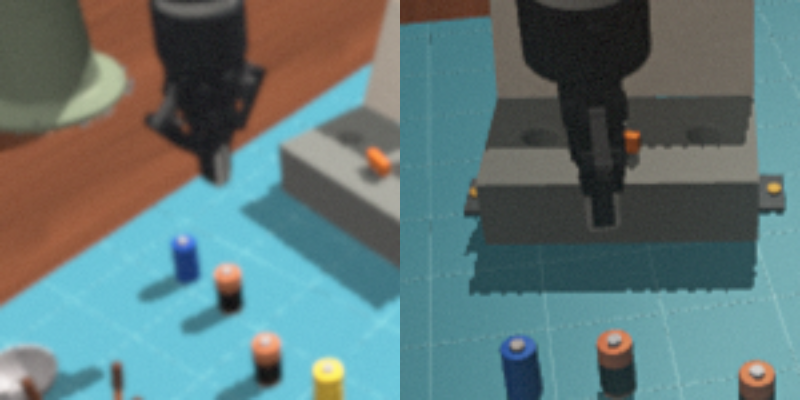

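The fingertips show at scene (201.7,158.6) and side (195,186), so z ≈ 0.153 when TCP −17 mm should be 0.123. They sit about 30 mm higher than the text says, so the fingers closed above the cell. I'll cross-check this with the wrist view.

Run:
```python
from h import *
p=np.array([0.49579,-.17099,.13954])
print("tri",tri([("s2",201.7,158.6),("d2",195,186.)]))
for dz in(-.017,-.007,.0,.01,.02): print(dz,proj("w2",p+[.011,0,dz]),proj("s2",p+[0,0,dz]),proj("d2",p+[0,-.005,dz]))
w=cv2.imread("pics/w2.png"); g=cv2.cvtColor(w,cv2.COLOR_BGR2GRAY); print(g[222:285:3,245:249].mean(1).astype(int))
print(arm.get_wrist_force(),arm.get_opening(),arm.get_time())
```

```text
tri (array([ 0.49345791, -0.16515745,  0.14753765]), [0.00011092250392368825, 0.00011092250392356159])
-0.017 [253.34574774 207.62510834] [201.71841105 168.32385431] [198.01633247 200.50990959]
-0.007 [253.39908837 214.35460275] [201.3418903  165.03712117] [197.62862368 196.23875398]
0.0 [253.43997928 219.5134294 ] [201.07490302 162.70652997] [197.35351629 193.20806056]
0.01 [253.50428211 227.62592341] [200.68850134 159.33354398] [196.95508789 188.81881333]
0.02 [253.57668966 236.76091363] [200.29610457 155.90822554] [196.55014485 184.35779826]
[137 107  36  37  36  94  94  94  93  94  94  93  93  93  93  89  69  69
 125 120  92]
[-0.21521442  0.45675702  0.81408828] 6.963478259920543e-05 8.0583
```

The wrist, scene and side views all agree that the fingertips are about 12–18 mm behind the reported TCP, not 17 mm ahead. I'll probe the box top (z = 64 mm) lightly with closed fingers to get the exact offset.

Run:
```python
from h import *
P=lambda X,Y:(.5311+np.cos(-.1787)*X-np.sin(-.1787)*Y,.0566+np.sin(-.1787)*X+np.cos(-.1787)*Y)
x,y=P(-.05,-.04)
arm.move_pose((x,y,.115),[0,1,0,0]); arm.movel((x,y,.075),.15); arm.wait(.15)
print(arm.get_position()); print(arm.movel((x,y,.025),.025,threshold=3)); p=arm.get_position(); print(p,"tip dz",.064-p[2],arm.get_wrist_force())
arm.movel((x,y,.10),.2); print(arm.get_time())
```

```text
[0.47584318 0.02549339 0.07594889]
True
[0.47465052 0.02614528 0.04982674] tip dz 0.014173260193619135 [-1.6075991   0.10472764  7.91368062]
10.9417
```

```bash
cat > pick.py <<'E'
from h import *
Q=[0,1,0,0]
def nub(f,u,v,r=7):
    im=cv2.imread("pics/%s.png"%f); h=cv2.cvtColor(im,cv2.COLOR_BGR2HSV)
    m=((h[...,1]<90)&(h[...,2]>120)).astype(float); yy,xx=np.mgrid[:384,:512]
    m*=((xx-u)**2+(yy-v)**2<r*r); return (m*xx).sum()/m.sum(),(m*yy).sum()/m.sum(),m.sum()
def pick(x,y,f):
    arm.move_gripper(.05); arm.move_pose((x,y,.06),Q); arm.movel((x,y,.011),.1); arm.wait(.1); arm.move_gripper(.0,40)
    p=arm.get_position(); print("grip",arm.get_opening(),arm.get_grip_force(),p)
    arm.movel((x,y,.11),.2); arm.wait(.15); p=np.array(arm.get_position()); im,_,_=snap("wrist",f)
    e=proj(f,p+[0,0,.039]); n=nub(f,*e,r=10); print("nub exp",e,"seen",n,"offset",atz(f,*n[:2],p[2]+.039)-p)
    print(arm.get_opening(),arm.get_wrist_force(),arm.get_time()); return im
E
python3 - <<'E'
from pick import *
im=pick(.4960,-.1711,"g2")
cv2.imwrite("pics/g2z.png",cv2.resize(im[150:384,130:380],None,fx=2.4,fy=2.4,interpolation=cv2.INTER_CUBIC))
E
```

```text
grip 0.02433869592521999 39.15643036365509 [ 0.4965131  -0.17137584  0.01169293]
nub exp [253.74470634 281.26901967] seen (np.float64(253.62337662337663), np.float64(281.0779220779221), np.float64(308.0)) offset [9.26714407e-05 5.08477493e-05 3.90000000e-02]
0.02445059782539293 [ 0.17121373 -0.45441938 -1.60805821] 14.225
```

View pics/g2z.png

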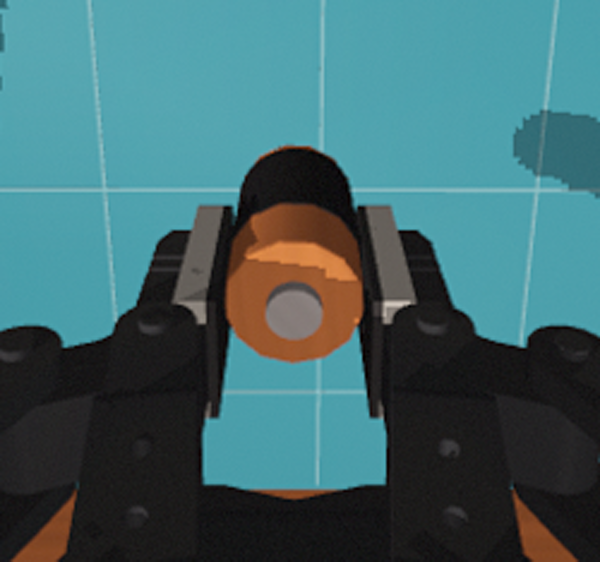

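The cell is held. The nub is at crop (293,312), which is px (251.8,279.7), so I'll apply this camera-to-hold offset when aiming at the bore.

```bash
cat > ins.py <<'E'
from pick import *
def insert(x,y):
    arm.move_pose((x,y,.11),Q); arm.movel((x,y,.082),.1); arm.wait(.15)
    for k,(dx,dy) in enumerate([(0,0),(1.5,0),(-1.5,0),(0,1.5),(0,-1.5),(1.5,1.5),(-1.5,-1.5),(1.5,-1.5),(-1.5,1.5),(3,0),(-3,0),(0,3),(0,-3)]):
        X,Y=x+dx/1e3,y+dy/1e3
        if k: arm.movel((X,Y,.078),.05); arm.wait(.1)
        hit=arm.movel((X,Y,.052),.05,threshold=6); p=arm.get_position()
        print(k,hit,np.round(p,4),np.round(arm.get_wrist_force(),1))
        if not hit or p[2]<.066: break
    return X,Y
E
python3 - <<'E'
from ins import *
p=np.array([.496,-.1711,.11]); K,C=load("g2")
# position at snap = C consistent; recover offset via expected pixel
e=np.array([253.745,281.269]); s=np.array([251.8,279.7])
off=atz("g2",*s,.149)-atz("g2",*e,.149); print("off",off.round(4))
print(insert(.4632-off[0],.074-off[1]),arm.get_time())
E
```

```text
off [0.0007 0.0008 0.    ]
0 False [0.4623 0.0732 0.0519] [ 0.2 -0.  -1.4]
(np.float64(0.46245203021136344), np.float64(0.07319922481087728)) 16.5333
```

```bash
cat >> ins.py <<'E'
def seat(x,y):
    arm.move_gripper(.05); arm.movel((x,y,.085),.2); arm.move_gripper(0,40)
    arm.movel((x,y,.06),.15); arm.wait(.15)
    h=arm.movel((x,y,.0475),.04,threshold=6); p=arm.get_position(); print("seat",h,"tip z",p[2]+.0142,np.round(arm.get_wrist_force(),1))
    arm.movel((x,y,.085),.2)
E
python3 - <<'E'
from ins import *
seat(.46245,.0732)
im=pick(.5882,-.2227,"g3"); print(nub("g3",251.8,279.7,12))
x,y=insert(.6002,.0483); 
if arm.get_position()[2]<.054: seat(x,y)
arm.move_pose((.45,.03,.22),Q); arm.wait(.1); im,_,_=snap("wrist","w4"); print(arm.get_time())
cv2.imwrite("pics/w4z.png",cv2.resize(im[0:240,100:400],(750,600),interpolation=cv2.INTER_CUBIC))
E
```

```text
seat True tip z 0.06303628602808056 [-1.1 -0.4  7.1]
grip 0.024696870878240032 39.26724672317505 [ 0.58874693 -0.2229816   0.0118186 ]
nub exp [253.72971377 281.29130487] seen (np.float64(253.42238267148014), np.float64(280.2671480144404), np.float64(277.0)) offset [0.00049647 0.00012904 0.039     ]
0.024578303356188432 [ 1.05549364  0.39796767 -0.88161378] 22.575
(np.float64(252.32872928176795), np.float64(278.9060773480663), np.float64(362.0))
0 False [0.6003 0.0483 0.052 ] [-0.3 -0.3 -0.3]
seat True tip z 0.06302767420437391 [-0.8  0.3  6.1]
28.3
```

View pics/w4z.png

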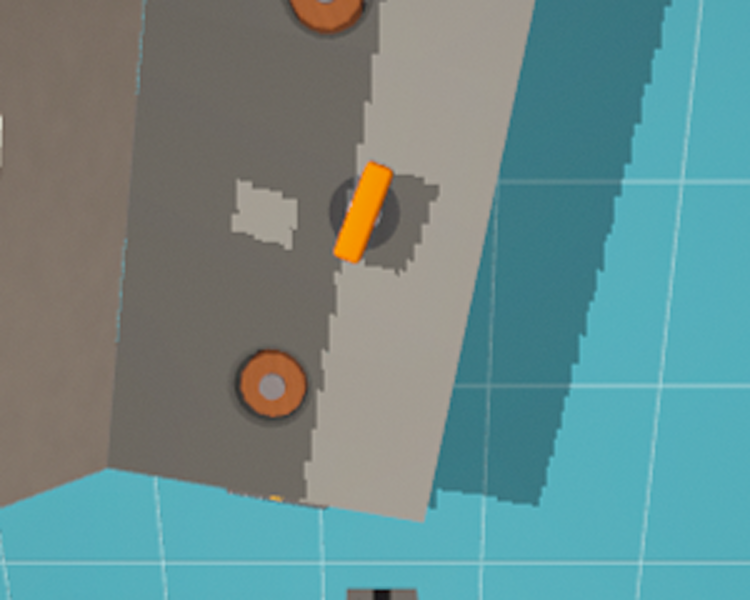

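Both cells are seated, with the probe stopping at z = 63 mm, 1 mm below the top face. Only their copper tops show, at (272,385) and (326,5). The wing is still at about 1.35 rad, so I turn it next.

Run:
```python
from h import *
qz=lambda f:[0,np.cos(f/2),np.sin(f/2),0]
x,y=.5268,.0362; f0=np.pi/2-.1787+1.353; f1=np.pi/2-.1787
print(arm.solve_ik((x,y,.053),qz(f0)),arm.solve_ik((x,y,.053),qz(f1)))
arm.move_gripper(.04); arm.move_pose((x,y,.12),qz(f0)); arm.movel((x,y,.053),.12); arm.wait(.15); arm.move_gripper(0,30)
print("grip",arm.get_opening(),arm.get_grip_force(),np.round(arm.get_wrist_force(),1))
for k in (1,2,3): arm.move_pose((x,y,.053),qz(f0+(f1-f0)*k/3))
arm.wait(.3); print(arm.get_position(),arm.get_tcp_rot(),qz(f1),arm.get_torque()[2],np.round(arm.get_wrist_force(),1))
arm.move_gripper(.04); arm.movel((x,y,.12),.2); arm.wait(.1)
im,_,_=snap("wrist","w5"); h=cv2.cvtColor(im,cv2.COLOR_BGR2HSV); m=cv2.inRange(h,(5,200,190),(22,255,255))
n,l,st,c=cv2.connectedComponentsWithStats(m); e=proj("w5",[x,y,.083]); print(e)
i=min(range(1,n),key=lambda i:np.hypot(*(c[i]-e)) if st[i,4]>100 else 1e9); print(st[i],c[i])
q=cv2.boxPoints(cv2.minAreaRect(cv2.findNonZero((l==i).astype(np.uint8)))); P=np.array([atz("w5",*k,.083) for k in q]); v=max([P[1]-P[0],P[2]-P[1]],key=np.linalg.norm)
print("wing",((np.arctan2(v[1],v[0])-np.pi/2+.1787+1.57)%np.pi)-1.57,np.linalg.norm(v),arm.get_time())
b,_,_=snap("side","d5"); cv2.imwrite("pics/m5.png",np.hstack([im[:,:400],cv2.resize(b[50:242,130:330],(400,384))]))
```

```text
[-0.07122915  0.4571566  -0.46532375  0.64831597  0.          0.32526718] [-0.07122915  0.4571566  -0.46532375  0.64831597  0.          1.67826718]
grip 0.009060697166993042 32.408591508865356 [-0.   1.2  4.7]
[0.52763649 0.03670677 0.05356319] [1.13949107e-04 7.66647140e-01 6.42067851e-01 1.01169153e-03] [0, np.float64(0.7673820514272803), np.float64(0.6411901333826487), 0] -0.06660283313750491 [-0.2  2.6  5.9]
[254.26396994 213.85329005]
[248 184  15  51 746] [254.91420912 208.78820375]
wing 0.00935832731265318 0.034088264461525554 35.175
```

View pics/m5.png

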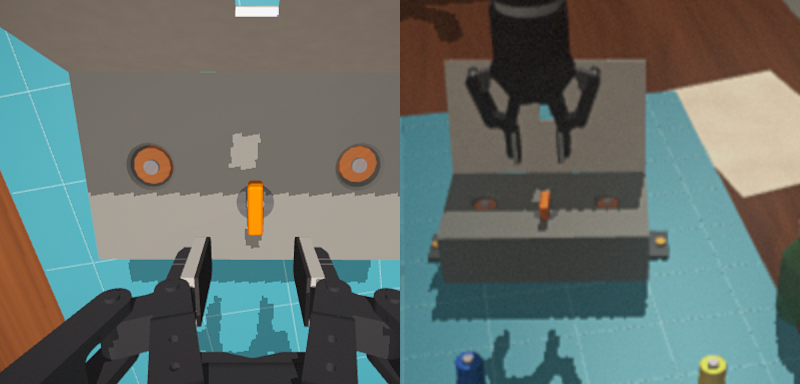

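Left tile: the wing lies along the box y axis (255,208), measured at +0.009 rad. The cells sit at (150,165) and (357,162), and the slot is in the open cover. Next I go over the cover, come down behind it and push it along its arc with closed, vertical fingers at the mark x = −60.

```bash
cat > cov.py <<'E'
from h import *
f1=np.pi/2-.1787; QF=[0,np.cos(f1/2),np.sin(f1/2),0]; T=.0142
def B(X,Y,ztip): c,s=np.cos(-.1787),np.sin(-.1787); return (.5304+c*X-s*Y,.0558+s*X+c*Y,ztip-T)
def corner(t):
    if t>np.pi/2: return .065-.13*np.cos(t)+.005*np.sin(t), .065+.13*np.sin(t)+.005*np.cos(t)-.02
    r=.110+.005*(1-t/(np.pi/2)); return .065-r*np.cos(t)+.005*np.sin(t), .065+r*np.sin(t)+.005*np.cos(t)
E
python3 - <<'E'
from cov import *
p=arm.get_position(); arm.movel((p[0],p[1],.225),.3); arm.move_gripper(0,40)
ts=np.linspace(2.0,0.12,13); wp=[(corner(t)[0]+.011,corner(t)[1]) for t in ts]
for y,z in wp:
    if arm.solve_ik(B(-.06,y,z),QF) is None: print("no ik",y,z)
arm.movel(B(-.06,.150,.239),.3,ori=QF); arm.movel(B(-.06,.150,wp[0][1]),.2); arm.wait(.1); print(arm.get_time(),np.round(arm.get_wrist_force(),1))
for t,(y,z) in zip(ts,wp):
    h=arm.movel(B(-.06,y,z),.12,threshold=25); F=np.round(arm.get_wrist_force(),1); print(round(t,2),np.round([y,z],3),F,h)
    if h: break
print(arm.get_time()); w,_,_=snap("side","d6"); s,_,_=snap("scene","s6")
cv2.imwrite("pics/m6.png",np.hstack([cv2.resize(w[50:242,130:330],(400,384)),cv2.resize(s[60:252,170:370],(400,384))]))
E
```

```text
37.5833 [ 0.1 -0.8 -0.5]
2.0 [0.135 0.161] [ 1.   0.7 -0.7] False
1.84 [0.116 0.169] [-0.5  0.8  1.8] False
1.69 [0.096 0.174] [0.6 0.4 0.8] False
1.53 [0.077 0.175] [0.3 0.6 1.2] False
1.37 [0.059 0.174] [-0.1  1.8  0.7] False
1.22 [0.042 0.171] [-0.2  1.6 -0.3] False
1.06 [0.026 0.165] [-0.1  1.5  0.2] False
0.9 [0.011 0.156] [-0.5  1.9  0.5] False
0.75 [-0.003  0.145] [-0.6  2.1  1.1] False
0.59 [-0.015  0.132] [0.2 1.9 2.3] False
0.43 [-0.025  0.117] [-0.4  0.8  2.7] False
0.28 [-0.032  0.101] [-0.7  0.7  3.3] False
0.12 [-0.037  0.084] [-0.5  0.2  3. ] False
41.4833
```

View pics/m6.png

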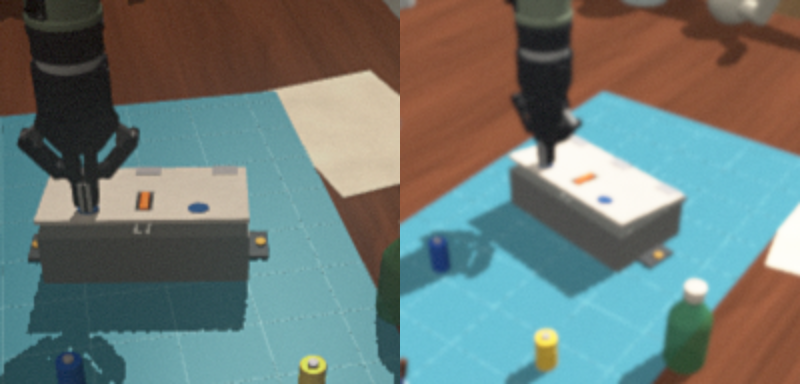

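The cover is nearly shut. The wing shows through the slot at (145,200), and the fingers are on the left mark at (87,200). Now I press it home.

Run:
```python
from cov import *
arm.movel(B(-.06,-.04,.073),.05); arm.wait(.2); print(np.round(arm.get_wrist_force(),1))
h=arm.movel(B(-.06,-.04,.058),.02,threshold=12); p=arm.get_position(); print(h,"tip z",p[2]+T,np.round(arm.get_wrist_force(),1))
arm.wait(.7); p=arm.get_position(); print("tip z",p[2]+T,np.round(arm.get_wrist_force(),1),arm.get_time())
w,_,_=snap("side","d7"); s,_,_=snap("scene","s7")
cv2.imwrite("pics/m7.png",np.hstack([cv2.resize(w[90:210,130:280],(400,384)),cv2.resize(s[100:220,210:360],(400,384))]))
```

```text
[-0.5  3.2  4.1]
True tip z 0.06696192203962333 [-3.1 -0.8 13.1]
tip z 0.06726119857846204 [-2.7  0.1 11.9] 43.3167
```

View pics/m7.png

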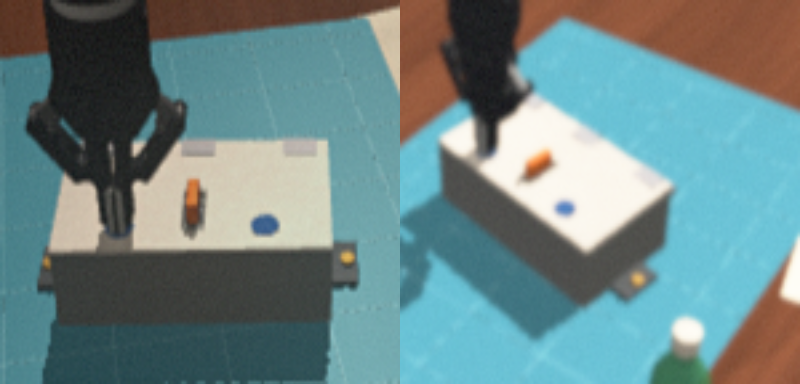

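The cover lies flat on the box, the wing stands out through the slot at (192,202), and the press force is a steady 12 N. I'll hand it in while holding.

```bash
python3 -c "
from cell import arm
print(arm.get_wrist_force(),arm.get_time()); print(arm.finish_job())"
```

```text
[-3.58774    -0.18380858 11.68888119] 43.4167
the job is handed in; nothing more can be done
None
```

The job is handed in at about 43 s: both cells are fully down in the bores, the wing is in line with the slot (about 0.01 rad off), and the cover is held shut with about 12 N; my first grasp closed above the cell because the fingertips sit about 31 mm farther back than the text says, which I measured and corrected for.

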